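Close up and switch on the tabletop steamer

TASK

Get the tabletop steamer going: stand the steel rack in its bowl, set the lid on with its two lugs in the gaps between the ring's orange tabs, then twist the locking ring a quarter turn clockwise until it clicks home over the lugs, and only then throw the red power lever fully over. Leave everything else where it is.

Things in the scene. Friction and masses are not known exactly. Their poses are not given: they have to be found in the camera images.
- steamer: Tabletop steamer, fixed to the worktop: white round base, 220 mm diameter, flat rim 90 mm above the worktop; origin at the centre of the underside, z up. Open bowl in the middle: 120 mm diameter, floor 30 mm above the worktop. A black locking ring turns on the rim. The grey block of the red power lever is joined to it, block centre at x -113, y -113 mm of this frame.
- latch (a point): Top centre of the grey latch block on the steamer's +x side, 112 mm above the worktop, 131 mm from the axis; the block is 30 mm wide and sticks out to 139 mm. A sprung steel plunger on it points at the ring and clicks in behind a black bump on the ring's outer edge when the ring is locked.
- seat (a point): Centre of the steamer's rim, 90 mm above the worktop: here the lid's origin comes to lie. Axes as the steamer's.
- bowl (a point): Centre of the bowl's floor, 30 mm above the worktop: here the rack's origin comes to lie.
- ring (a joint): Angle of the locking ring, rad: 0 unlocked, grows as it turns clockwise seen from above, to the stop at 1.571 (locked); starts at 0 to 0.25. Takes about 0.1 N m; from about 1.37 a sprung plunger resists (up to 0.5 N m, and may push it back if let go); past about 1.51 it clicks in and pushes the ring to the stop. Black, diameter 214 mm outside, 178 inside, 92 to 108 mm above the worktop.
- tab (a point): Inner edge of one of the ring's two orange tabs, at its mid height, 103 mm above the worktop. The tabs stand opposite each other and reach inward to 75 mm from the axis, each 56 mm wide, 100 to 106 mm above the worktop. At ring angle 0 they are on the steamer's +x (this one) and -x sides, the gaps for the lugs on its +y and -y sides; at 1.571 they lie over the lugs. Turns with the ring.
- post_a (a point): Top centre of one of the ring's two orange finger posts, round, 18 mm in diameter, rising 42 mm from the ring to 150 mm above the worktop, 98 mm from the axis. At ring angle 0 it stands on the steamer's +y side; it travels clockwise to the +x side. Turns with the ring.
- post_b (a point): Top centre of the other, equal post, opposite the first: from the steamer's -y side it travels to the -x side.
- lid: Steel lid, loose, 0.35 kg: disc 140 mm in diameter and 6 mm thick, slightly domed in the middle, with two flat lugs 44 mm wide reaching out along its +y and -y axes to 81 mm from the centre. Upright black bar handle in the middle, 18 mm thick along x, 60 mm long along y, its top 47 mm above the underside. Origin at the centre of the underside, z up. Either way round fits.
- rack: Round stainless steel wire rack, loose, 0.15 kg, 92 mm in diameter on three short legs, wire floor 12 to 16 mm above the feet; upright flat bar handle in the middle, 10 mm thick along x, 40 mm long along y, its top 50 mm above the feet. Origin at the centre at the level of the feet, z up. Any way round in the bowl will do.
- power (a joint): Angle of the power lever, rad: 0 off (leaning 0.5 rad toward the steamer's -x), 1.0 on (leaning 0.5 rad toward its +x). Stays where it is left; takes about 1 to 2 N at the tip. It swings about a level axis along the steamer's y, 22 mm above the worktop, at the grey block's centre; the block is 70 by 50 mm and 25 mm high.
- power_tip (a point): Centre of the red ball, 26 mm in diameter, at the lever's end, 65 mm from the swing axis, about 79 mm above the worktop when off.
- bamboo: Bystander: stack of two bamboo steamer tiers under a woven lid, 184 mm in diameter, 146 mm high, loose. Origin under its centre.
- plate: Bystander: white ceramic dim sum plate, 160 mm in diameter, loose. Origin under its centre.
- teacup: Bystander: blue teacup, 72 mm in diameter, 55 mm high, loose.
- dish: Bystander: white sauce dish, 100 mm in diameter, 30 mm high, loose.
- sauce: Bystander: amber sauce bottle with red cap, 62 mm in diameter, 170 mm high, loose.
- caddy: Bystander, fixed: red plastic chopstick caddy, 110 by 100 mm, 174 mm high, its swing door toward the robot half open. Origin under its centre.
Mind the look-alikes: they are no part of the job. Leave any brown or yellow look-alike of the lid alone. Leave any green look-alike of the rack alone.

How it is judged:
By the outcome, as a careful person would: the job done as asked, in the order asked, and still so for the second after the job is handed in, with the robot touching nothing.
It also fails if it takes over 72 s, if anything falls off the work surface, if the arm or the gripper's body presses on something with over 40 N, if the wrist force passes 120 N, or if a joint passes its speed limit or range.

ROBOT

A 7-joint arm with a two-finger parallel gripper is mounted at the origin on the work surface. World frame = base frame: x ahead of the robot, y to its left, z up, the work surface at z = 0. Lengths are in m, angles in rad, forces in N, time in s.
With the tool pointing down it reaches from about 0.4 to 0.85 m from the base axis. Payload 6.9 kg.
Tool frame: the origin (TCP) lies on the front face of the gripper's body, between the roots of the fingers; the fingertips stand 73 mm ahead of it and the grasp point (between the pads) lies grip_point_offset ahead of it (grip_point_offset is the distance from the TCP to the grasp point, in m); z points along the fingers, y is the line along which they close (so a half turn about z gives the same grasp; the last joint's range is limited). The gripper opens to 85 mm and grips with 20 to 120 N. Pads are 22 mm wide; open, the fingers measure 114 mm over their backs; the gripper's body (76 mm by 85 mm) begins 54 mm behind the grasp point. The pads swing forward as they close: fully open they stand 13 mm farther back than shut.
Start: joints at [1.411, 0.507, -0.238, 1.5, 0.126, 1.149, -0.155], TCP at [0.164, -0.603, 0.304] pointing down, gripper open.
Joint ranges: [-3.08, 3.08], [-0.24, 2.05], [-1.43, 1.35], [0, 2.5], [-1.52, 4.66], [0.17, 1.96], [-2.89, 2.89]. Speed limits (rad/s): [2.39, 2.39, 3.14, 3.14, 3.14, 3.14, 3.14].

INTERFACE

Orientations are given as a unit quaternion [w, x, y, z].
In Python, from cell import state, snapshot, camera_model, hand_in, silhouettes, grip_point_offset gives the robot as it stands.
- The arm moves only by the shell command python3 -m handwheel 'ROWS' [OPENING]. ROWS is JSON, a list of rows, each a list of 6 numbers: the shift along the tool's x, y, z in m, then the turn, a rotation vector about the tool's x, y, z in degrees. In form: [[tx, ty, tz, ax, ay, az], ...]. A call has 1 to 20 rows; each row shifts and turns the commanded pose from where the row before left it, along the tool's axes as they then stand; what a row does not reach is not made up. A row lasts 1/12 s, in which the tool goes at most 41.7 mm and 7.16 degrees, less where a joint would pass 70% of its speed; a pose out of reach is approached as far as the arm can. A call with a gripper value outside its range is refused whole. OPENING is the finger opening in m, from 0 to 0.0854, set as the call begins (- or left out, the last holds). The fingers move at their own pace and stop on an object; the grip force is fixed at half the most. Time passes only in rows, so rows that do not move let the fingers close. It gives the time, the measured TCP pose, the force, the opening and the grip force at its end, in the units of the state.
- state(): the state, without advancing time (a new reading comes with each control period).
- snapshot(name): name is "side" or "top" or "wrist"; returns the picture (384x512x3 uint8, red, green, blue); there is no depth.
- camera_model(name): a dict with "K" (3x3 intrinsics, pixels), "cam_to_world" (4x4, takes a point from camera to world coordinates); the wrist camera has in their place "T_tool_cam" (4x4, takes a point from camera to tool coordinates, whose origin is the TCP and whose axes are the flange's). Camera axes: x right, y down, z forward; pixel columns grow to the right and rows downward; lengths in m; the calibration is good to about 2 mm. A picture is of the moment at which its call begins: read the wrist's pose just before it. camera_model takes no time and is no camera call.
- hand_in(): hands the job in; it is judged then, once.
Trained networks look in the newest picture that a camera, given by its name, has taken for a name from the list of things; names that differ only in an ending like _2 or _b are one class to them, and where a whole thing is asked for, a point or a joint stands for the part that bears it (a point fixed in the world has none). Each returns a list of dicts, best first, with "confidence" (0 to 1); they miss things now and then, are a little off and sometimes report something else, mostly with a low value. They report only what shows in the picture. A call takes as long as a camera call. They do not tell look-alikes from the thing itself.
- silhouettes(camera, label): "pixels" (384x512 bool, what is visible of it) and "bbox" ([centre column, centre row, width, height] in pixels, round what is visible of it).
The state is a dict: "t": time; "joint_positions": joint angles; "qvel": joint speeds; "tau": joint torques, N m; "tool_pos": TCP position; "orientation": TCP orientation; "force": force on the tool from outside, world axes, zero at the start; "torque": the same for the moment, N m; "grip_width": finger opening in m; "grasp_force": force on a finger pad.
Only numpy, scipy, OpenCV 4.12 (cv2) and the standard library are available. Lean on these libraries where they do the work, as an engineer would, in place of code of your own. Each camera call takes 0.05 s, during which the arm holds its last target. There are 200 camera calls.

## Working session

There is one attempt and no reset: what is moved stays moved. The work goes in short steps, Python scripts to look and compute and a shell command to move; the robot and the scene stay as the last step left them, time stands still between calls to the robot, and variables do not carry over. Pictures are saved under pics/ and viewed, at most 10 in all, crops included, and the job is handed in when it is done.

```bash
mkdir -p pics; ls; python3 - <<'E'
from cell import *
import cv2,numpy as np
s=state();print({k:np.round(v,3).tolist() for k,v in s.items()}, grip_point_offset)
for n in ("side","top","wrist"):
    im=snapshot(n);cv2.imwrite(f"pics/{n}0.png",cv2.cvtColor(im,cv2.COLOR_RGB2BGR));m=camera_model(n)
    print(n,{k:np.round(v,3).tolist() for k,v in m.items()})
a=cv2.imread("pics/top0.png");b=cv2.imread("pics/side0.png")
cv2.imwrite("pics/top0b.png",cv2.resize(a,(800,600)));cv2.imwrite("pics/side0b.png",cv2.resize(b,(800,600)))
E
```

```text
pics
{'t': 0.0, 'joint_positions': [1.411, 0.508, -0.238, 1.501, 0.126, 1.149, -0.155], 'qvel': [-0.002, 0.0, -0.0, 0.001, -0.002, 0.001, 0.001], 'tau': [0.0, -62.059, -2.187, -24.965, 0.012, 0.012, -0.0], 'tool_pos': [0.164, -0.603, 0.303], 'orientation': [-0.001, 0.991, 0.132, -0.0], 'force': [0.097, 0.074, -0.03], 'torque': [-0.003, -0.052, 0.029], 'grasp_force': 0.0, 'grip_width': 0.085} 0.0539
side {'K': [[364.539, 0.0, 253.456], [0.0, 364.539, 190.844], [0.0, 0.0, 1.0]], 'cam_to_world': [[-0.998, -0.056, 0.039, 0.49], [-0.064, 0.579, -0.813, 0.976], [0.023, -0.814, -0.581, 0.786], [0.0, 0.0, 0.0, 1.0]]}
top {'K': [[480.318, 0.0, 254.238], [0.0, 480.318, 196.45], [0.0, 0.0, 1.0]], 'cam_to_world': [[0.025, -0.987, 0.158, 0.305], [-1.0, -0.024, 0.009, -0.013], [-0.005, -0.158, -0.987, 1.773], [0.0, 0.0, 0.0, 1.0]]}
wrist {'K': [[339.015, 0.0, 251.195], [0.0, 339.015, 189.557], [0.0, 0.0, 1.0]], 'T_tool_cam': [[-0.001, -0.963, -0.269, 0.068], [1.0, -0.0, -0.0, 0.001], [0.0, -0.269, 0.963, -0.07], [0.0, 0.0, 0.0, 1.0]]}
```

View pics/top0b.png

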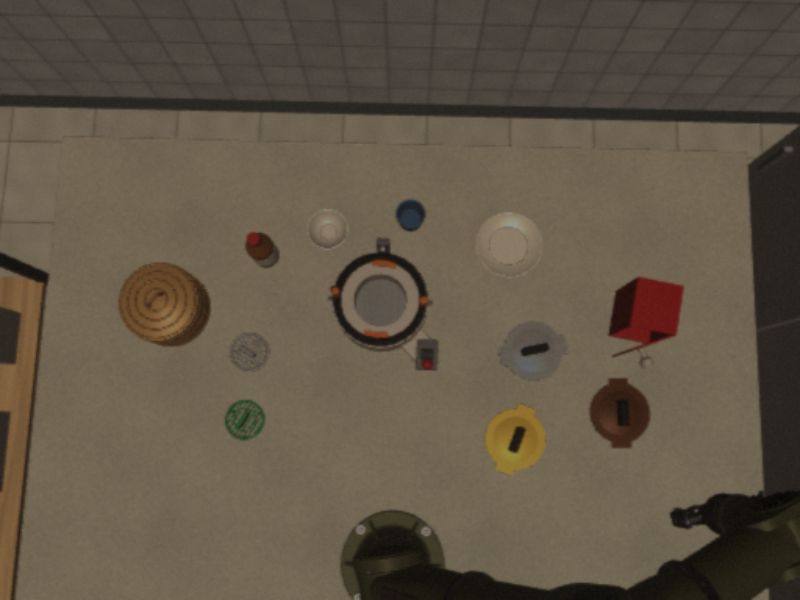

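View pics/side0b.png

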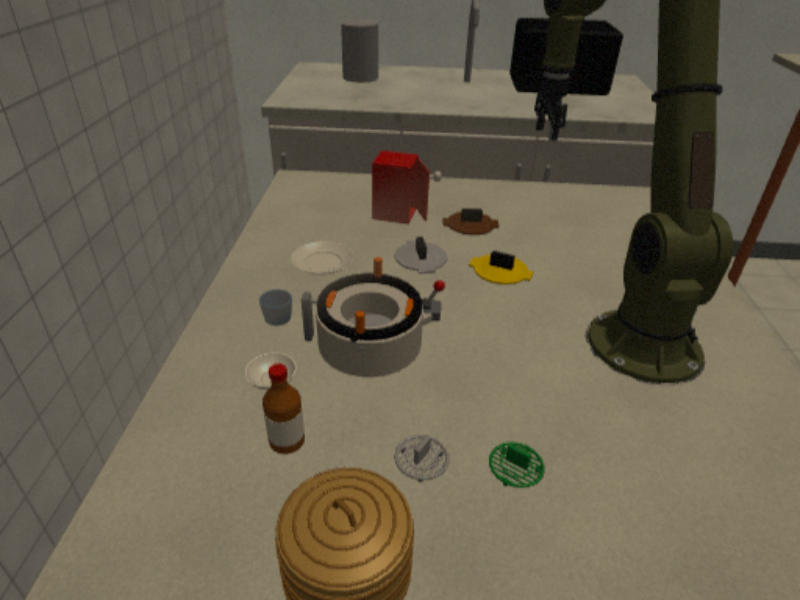

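```bash
cat > h.py <<'E'
from cell import *
import numpy as np, cv2
from scipy.spatial.transform import Rotation as R
def toolT(s):
    T=np.eye(4);q=s["orientation"];T[:3,:3]=R.from_quat([q[1],q[2],q[3],q[0]]).as_matrix();T[:3,3]=s["tool_pos"];return T
def cam(n,s=None):
    m=camera_model(n);K=np.array(m["K"])
    T=np.array(m["cam_to_world"]) if n!="wrist" else toolT(s)@np.array(m["T_tool_cam"])
    return K,T
def ray(c,px):
    K,T=c;d=T[:3,:3]@np.linalg.solve(K,[px[0],px[1],1]);return T[:3,3],d
def at_z(c,px,z):
    o,d=ray(c,px);return o+d*(z-o[2])/d[2]
def tri(rays):
    A=np.zeros((3,3));b=np.zeros(3);L=[]
    for o,d in rays:
        d=d/np.linalg.norm(d);P=np.eye(3)-np.outer(d,d);A+=P;b+=P@o;L.append((P,o))
    x=np.linalg.solve(A,b);return x,[float(np.linalg.norm(P@(x-o))) for P,o in L]
def proj(c,p):
    K,T=c;q=K@(T[:3,:3].T@(np.asarray(p)-T[:3,3]));return q[:2]/q[2]
E
python3 - <<'E'
from h import *
for n in ("top","side"):
    c=cam(n)
    for l in ("steamer","latch","tab","post_a","lid","rack","power_tip","bamboo","sauce","caddy","teacup","dish","plate"):
        for r in silhouettes(n,l)[:4]:
            if r["confidence"]>.3:print(n,l,round(r["confidence"],2),np.round(r["bbox"]).tolist(),np.round(at_z(c,r["bbox"][:2],.05),3)[:2])
E
```

```text
top steamer 0.56 [246.0, 194.0, 74.0, 80.0] [0.587 0.032]
top latch 0.8 [245.0, 194.0, 72.0, 82.0] [0.588 0.036]
top tab 0.76 [241.0, 191.0, 63.0, 60.0] [0.599 0.052]
top post_a 0.61 [243.0, 192.0, 64.0, 60.0] [0.594 0.044]
top lid 0.93 [397.0, 266.0, 36.0, 51.0] [ 0.343 -0.511]
top lid 0.82 [340.0, 225.0, 45.0, 35.0] [ 0.484 -0.31 ]
top lid 0.69 [330.0, 283.0, 42.0, 48.0] [ 0.276 -0.272]
top rack 0.87 [160.0, 225.0, 23.0, 20.0] [0.467 0.339]
top rack 0.85 [157.0, 268.0, 28.0, 24.0] [0.314 0.34 ]
top power_tip 0.32 [241.0, 192.0, 61.0, 57.0] [0.598 0.049]
top bamboo 0.65 [106.0, 193.0, 58.0, 54.0] [0.579 0.543]
top sauce 0.9 [170.0, 160.0, 21.0, 22.0] [0.71  0.316]
top sauce 0.61 [338.0, 225.0, 45.0, 39.0] [ 0.482 -0.302]
top teacup 0.78 [262.0, 140.0, 18.0, 15.0] [ 0.794 -0.023]
top dish 0.92 [209.0, 144.0, 30.0, 27.0] [0.771 0.174]
top plate 0.84 [327.0, 158.0, 39.0, 38.0] [ 0.73  -0.263]
side steamer 0.94 [238.0, 202.0, 94.0, 73.0] [0.588 0.014]
side latch 0.64 [240.0, 202.0, 93.0, 74.0] [0.579 0.012]
side tab 0.77 [237.0, 191.0, 63.0, 56.0] [ 0.596 -0.046]
side post_a 0.73 [237.0
[... 321 characters left out ...]

side rack 0.74 [331.0, 297.0, 35.0, 28.0] [0.32 0.38]
side rack 0.41 [184.0, 263.0, 27.0, 57.0] [0.706 0.298]
side power_tip 0.49 [280.0, 185.0, 10.0, 14.0] [ 0.446 -0.099]
side power_tip 0.32 [183.0, 263.0, 26.0, 60.0] [0.707 0.3  ]
side bamboo 0.58 [221.0, 341.0, 91.0, 84.0] [0.575 0.52 ]
side sauce 0.81 [184.0, 262.0, 27.0, 62.0] [0.707 0.296]
side sauce 0.59 [236.0, 191.0, 65.0, 53.0] [ 0.6   -0.049]
side caddy 0.95 [259.0, 117.0, 44.0, 45.0] [ 0.552 -0.673]
side caddy 0.7 [238.0, 202.0, 98.0, 72.0] [0.587 0.017]
side teacup 0.85 [178.0, 198.0, 20.0, 16.0] [0.79  0.013]
side teacup 0.71 [234.0, 192.0, 69.0, 51.0] [ 0.605 -0.043]
side plate 0.93 [207.0, 163.0, 40.0, 21.0] [ 0.73  -0.221]
```

The top view shows the steamer at (380,300), the grey lid at (533,350), the steel rack at (249,351), the lever tip at (427,364) and the latch at (383,244). The brown lid, yellow lid and green rack are the decoys. The side view agrees. Next I'll fly over the lid and steamer to the rack, looking on the way.

```bash
python3 -m handwheel '[[0,0,-0.03,0,0,5.05],[0,0,-0.03,0,0,5.05],[0,0,-0.03,0,0,5.05],[0.026,-0.024,0,0,0,0],[0.026,-0.024,0,0,0,0],[0.026,-0.024,0,0,0,0],[0.026,-0.024,0,0,0,0],[0.026,-0.024,0,0,0,0],[0.026,-0.024,0,0,0,0],[0.026,-0.024,0,0,0,0],[0.026,-0.024,0,0,0,0],[0.026,-0.024,0,0,0,0],[0.026,-0.024,0,0,0,0],[0,0,0,0,0,0],[0,0,0,0,0,0]]'
cat > look.py <<'E'
from h import *
import sys,pickle
# look.py tag label...
s=state();im=snapshot("wrist");c=cam("wrist",s);tag=sys.argv[1]
cv2.imwrite(f"pics/{tag}.png",cv2.cvtColor(im,cv2.COLOR_RGB2BGR))
out={"cam":c,"img":im,"det":{}}
print(round(s["t"],2),np.round(s["tool_pos"],4),np.round(s["orientation"],3))
for l in sys.argv[2:]:
    out["det"][l]=silhouettes("wrist",l)
    for r in out["det"][l][:3]:
        if r["confidence"]>.25:print(l,round(r["confidence"],2),np.round(r["bbox"]).tolist(),np.round(at_z(c,r["bbox"][:2],.03),3)[:2])
pickle.dump(out,open(f"{tag}.pkl","wb"))
E
python3 look.py w1 lid steamer power_tip
```

```text
t: 2.7
tool_pos: [0.4256, -0.3606, 0.394]
orientation: [-0.0, 1.0, 0.003, 0.0]
force: [-0.3, -0.2, -0.4]
grip_width: 0.0857
grasp_force: 0.0
2.7 [ 0.4256 -0.3606  0.394 ] [-0.     1.     0.003  0.   ]
lid 0.94 [364.0, 198.0, 101.0, 110.0] [ 0.362 -0.512]
lid 0.63 [193.0, 240.0, 98.0, 105.0] [ 0.301 -0.281]
lid 0.59 [219.0, 94.0, 130.0, 110.0] [ 0.495 -0.321]
steamer 0.7 [27.0, 73.0, 53.0, 144.0] [ 0.519 -0.088]
power_tip 0.86 [11.0, 129.0, 16.0, 32.0] [ 0.451 -0.056]
```

```bash
python3 -m handwheel '[[0.01,-0.036,-0.002,0,0,0],[0.01,-0.036,-0.002,0,0,0],[0.01,-0.036,-0.002,0,0,0],[0.01,-0.036,-0.002,0,0,0],[0.01,-0.036,-0.002,0,0,0],[0.01,-0.036,-0.002,0,0,0],[0.01,-0.036,-0.002,0,0,0],[0,0,0,0,0,0],[0,0,0,0,0,0]]'
python3 look.py w2 steamer post_a tab power_tip latch lid
```

```text
t: 3.65
tool_pos: [0.4937, -0.1094, 0.4082]
orientation: [-0.0, 1.0, 0.002, 0.0]
force: [-1.3, -0.3, -0.2]
grip_width: 0.0857
grasp_force: 0.0
3.65 [ 0.4937 -0.1094  0.4082] [-0.     1.     0.002  0.   ]
steamer 0.84 [120.0, 101.0, 236.0, 197.0] [0.554 0.058]
post_a 0.72 [105.0, 85.0, 210.0, 164.0] [0.574 0.075]
tab 0.93 [107.0, 84.0, 215.0, 165.0] [0.575 0.072]
power_tip 0.84 [218.0, 183.0, 17.0, 38.0] [ 0.447 -0.065]
latch 0.77 [120.0, 102.0, 239.0, 200.0] [0.553 0.059]
lid 0.96 [356.0, 278.0, 90.0, 96.0] [ 0.303 -0.265]
lid 0.86 [493.0, 245.0, 38.0, 87.0] [ 0.356 -0.458]
lid 0.59 [402.0, 144.0, 123.0, 101.0] [ 0.501 -0.309]
```

```bash
python3 -m handwheel '[[0.015,-0.036,-0.005,0,0,0],[0.015,-0.036,-0.005,0,0,0],[0.015,-0.036,-0.005,0,0,0],[0.015,-0.036,-0.005,0,0,0],[0,0,0,0,0,0],[0,0,0,0,0,0]]'
python3 look.py w3 steamer post_a tab power_tip latch rack
```

```text
t: 4.5
tool_pos: [0.5537, 0.0356, 0.4277]
orientation: [-0.001, 1.0, 0.003, -0.0]
force: [-0.2, -0.6, -0.8]
grip_width: 0.0856
grasp_force: 0.0
4.5 [0.5537 0.0356 0.4277] [-0.001  1.     0.003 -0.   ]
steamer 0.72 [244.0, 122.0, 207.0, 240.0] [0.587 0.045]
post_a 0.68 [243.0, 116.0, 211.0, 184.0] [0.595 0.047]
post_a 0.48 [42.0, 201.0, 64.0, 62.0] [0.473 0.338]
tab 0.7 [245.0, 118.0, 213.0, 193.0] [0.593 0.044]
tab 0.42 [245.0, 122.0, 210.0, 244.0] [0.587 0.044]
power_tip 0.78 [330.0, 223.0, 14.0, 38.0] [ 0.442 -0.08 ]
power_tip 0.38 [31.0, 26.0, 58.0, 52.0] [0.705 0.314]
latch 0.65 [245.0, 122.0, 208.0, 239.0] [0.587 0.044]
rack 0.79 [56.0, 289.0, 53.0, 43.0] [0.329 0.339]
rack 0.72 [42.0, 199.0, 63.0, 59.0] [0.476 0.337]
```

```bash
python3 -m handwheel '[[-0.012,-0.038,0,0,0,0],[-0.012,-0.038,0,0,0,0],[-0.012,-0.038,0,0,0,0],[-0.012,-0.038,0,0,0,0],[-0.012,-0.038,0.01,0,0,0],[-0.012,-0.038,0.01,0,0,0],[-0.012,-0.038,0.01,0,0,0],[0,0,0.01,0,0,0],[0,0,0,0,0,0],[0,0,0,0,0,0]]'
python3 look.py w4 rack steamer
python3 - <<'E'
import cv2,numpy as np
a=cv2.imread("pics/w3.png");b=cv2.imread("pics/w4.png")
cv2.imwrite("pics/w3b.png",cv2.resize(a,(800,600)))
cv2.imwrite("pics/w4b.png",cv2.resize(b,(800,600)))
E
```

```text
t: 5.68
tool_pos: [0.4692, 0.2985, 0.3876]
orientation: [0.001, 1.0, 0.0, -0.0]
force: [-0.3, -0.9, 1.0]
grip_width: 0.0854
grasp_force: 0.0
5.68 [0.4692 0.2985 0.3876] [ 0.001  1.     0.    -0.   ]
rack 0.64 [215.0, 256.0, 63.0, 61.0] [0.322 0.347]
rack 0.57 [213.0, 147.0, 71.0, 73.0] [0.474 0.346]
```

View pics/w3b.png

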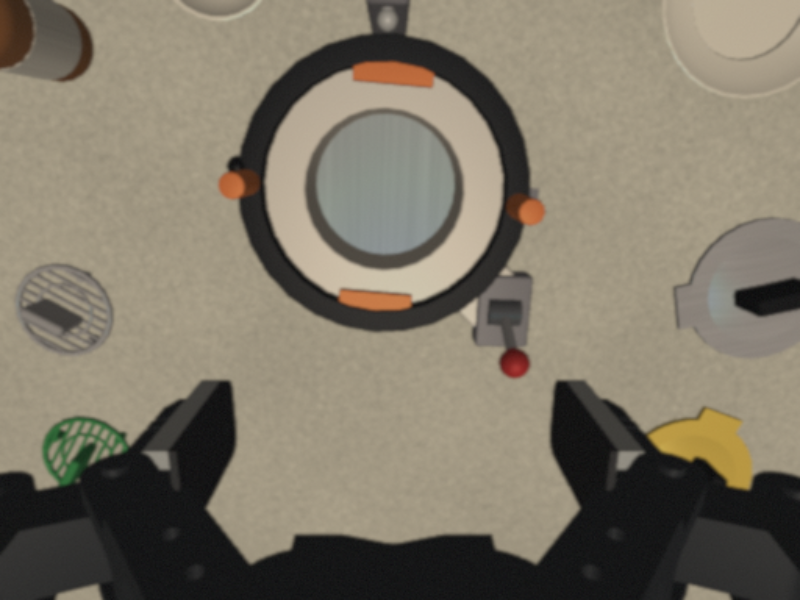

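View pics/w4b.png

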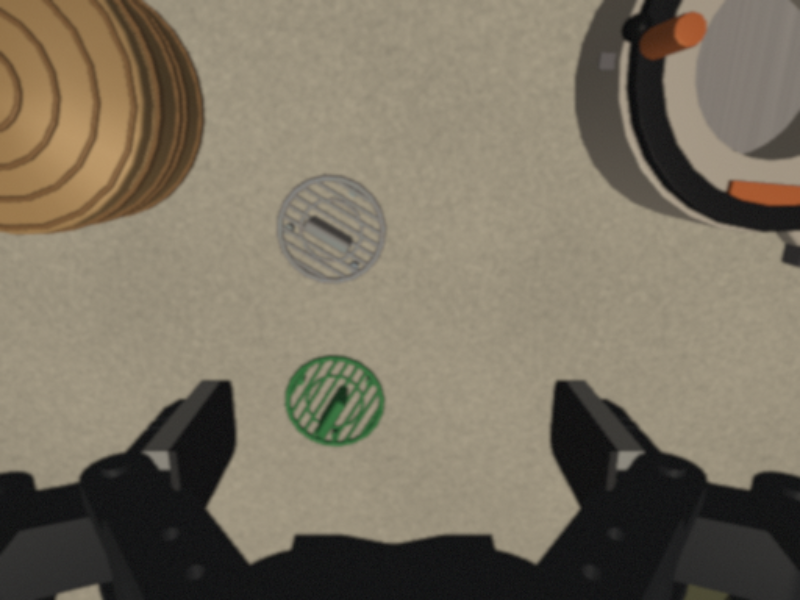

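The w3 view (800 px scale) shows post_a's top at about (232,185), post_b's at (532,212), tabs at (393,75) and (375,300), the lever ball at (515,363) and the latch at (388,5). The w4 view shows the steel rack centred near (331,228), with its handle from about (310,218) to (350,243). Next I'll compute the steamer's geometry.

```bash
python3 - <<'E'
from h import *
import pickle
D={k:pickle.load(open(k+".pkl","rb")) for k in("w2","w3","w4")}
for k,d in D.items():
    hsv=cv2.cvtColor(d["img"],cv2.COLOR_RGB2HSV)
    for nm,lo,hi in(("bright orange",(5,150,165),(16,255,255)),("dark orange",(3,150,80),(16,255,164)),("red",(174,150,60),(180,255,255)),("red0",(0,170,60),(3,255,255))):
        n,_,st,ce=cv2.connectedComponentsWithStats(cv2.inRange(hsv,lo,hi))
        for i in range(1,n):
            if st[i,4]>25:print(k,nm,st[i].tolist(),np.round(ce[i],1).tolist())
E
```

```text
w2 bright orange [184, 64, 17, 17, 229] [192.2, 71.9]
w2 bright orange [82, 138, 50, 12, 435] [107.0, 143.9]
w2 dark orange [0, 56, 14, 10, 104] [5.8, 61.1]
w2 dark orange [189, 62, 17, 21, 114] [199.3, 73.8]
w2 dark orange [81, 141, 52, 11, 116] [107.6, 148.3]
w2 dark orange [497, 209, 7, 12, 35] [500.2, 214.5]
w2 dark orange [497, 263, 15, 23, 106] [504.3, 272.8]
w2 red0 [208, 183, 18, 19, 249] [216.2, 192.2]
w3 bright orange [227, 40, 50, 15, 548] [251.4, 47.0]
w3 bright orange [141, 112, 15, 15, 184] [147.8, 118.7]
w3 bright orange [333, 129, 15, 14, 174] [339.9, 135.5]
w3 bright orange [218, 186, 45, 12, 401] [239.7, 191.9]
w3 dark orange [0, 0, 7, 36, 167] [2.2, 18.2]
w3 dark orange [226, 39, 52, 9, 82] [250.7, 40.9]
w3 dark orange [145, 110, 20, 17, 101] [156.5, 118.0]
w3 dark orange [326, 125, 18, 18, 89] [332.3, 132.9]
w3 dark orange [216, 190, 48, 9, 54] [237.9, 196.1]
w3 red0 [321, 224, 17, 17, 210] [328.9, 232.3]
w4 bright orange [433, 12, 17, 17, 190] [440.3, 20.8]
w4 bright orange [469, 117, 43, 13, 391] [490.7, 123.4]
w4 dark orange [411, 8, 40, 30, 379] [430.1, 24.3]
w4 dark orange [466, 116, 46, 16, 128] [484.8, 126.9]
w4 dark orange [475, 117, 37, 5, 44] [494.8, 118.5]
```

```bash
python3 -m handwheel '[[0.005,-0.04,0.02,0,0,0],[0,0,0.04,0,0,0],[0,0,0.04,0,0,0],[0,0,0.02,0,0,0],[0,0,0,0,0,0],[0,0,0,0,0,0]]'
python3 look.py w5 rack
python3 - <<'E'
import cv2
b=cv2.imread("pics/w5.png")
cv2.imwrite("pics/w5b.png",cv2.resize(b[60:300,100:420],(800,600),interpolation=cv2.INTER_CUBIC))
E
```

```text
t: 6.33
tool_pos: [0.4742, 0.3354, 0.2695]
orientation: [0.0, 1.0, -0.0, -0.0]
force: [1.1, 0.5, 0.4]
grip_width: 0.0856
grasp_force: 0.0
6.33 [0.4742 0.3354 0.2695] [ 0.  1. -0. -0.]
rack 0.77 [238.0, 311.0, 84.0, 76.0] [0.324 0.349]
rack 0.73 [236.0, 170.0, 94.0, 90.0] [0.475 0.348]
```

View pics/w5b.png

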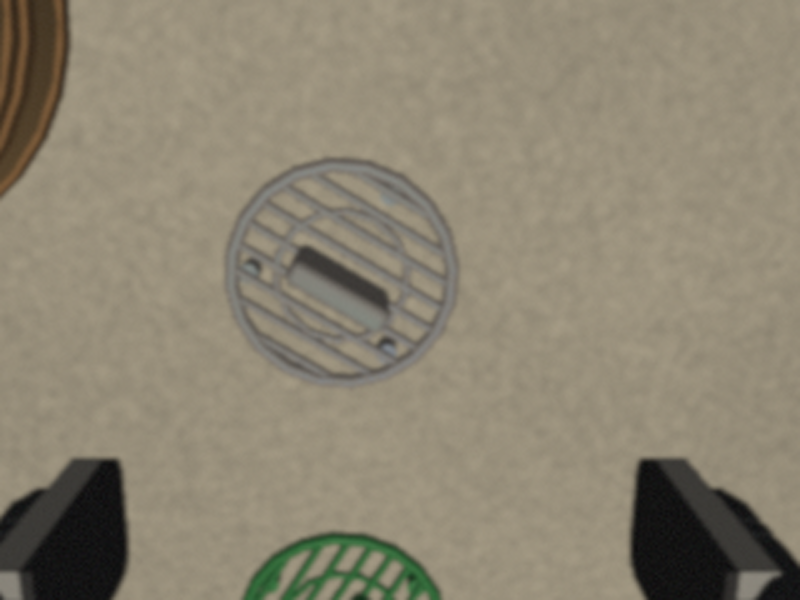

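The w5 crop shows the rack's ring centred at (342,271). The light band is the handle's top, centred at (338,296) and tilted about 28° (right end down).

```bash
python3 - <<'E'
from h import *
import pickle
C={k:pickle.load(open(k+".pkl","rb"))["cam"] for k in("w2","w3","w4","w5")}
t=lambda *a:tri([ray(C[k],p) for k,p in a])
pa,e1=t(("w3",(147.8,118.7)),("w4",(440.3,20.8)))
pb,e2=t(("w3",(339.9,135.5)),("w2",(192.2,71.9)))
ball,e3=t(("w3",(328.9,232.3)),("w2",(216.2,192.2)))
tb,e4=t(("w3",(239.7,191.9)),("w2",(107,143.9)))
for n,v,e in(("pa",pa,e1),("pb",pb,e2),("ball",ball,e3),("tab-",tb,e4)):print(n,np.round(v,4),np.round(e,4))
P=lambda k,p,z:at_z(C[k],p,z)
a,b=P("w3",(147.8,118.7),.15),P("w3",(339.9,135.5),.15);c=(a+b)/2
print("from w3 at z",a,b,"sep",np.linalg.norm(a-b),"c",c)
print("latch top px w3 ->",P("w3",(388*.64,5*.64),.112))
t1=P("w3",(251.4,47),.106);t2=P("w3",(239.7,191.9),.106);print("tabs",t1,t2,(t1+t2)/2)
# hypot yaw from ball: local (-.144,-.113)
v=(ball-c)[:2];print("ball r",np.hypot(*v),"yaw deg",np.degrees(np.arctan2(v[1],v[0])-np.arctan2(-.113,-.144)))
d=(a-b)[:2];print("post dir deg from +y",np.degrees(np.arctan2(d[1],d[0]))-90)
top,e=t(("w5",(235.2,178.4)),("w4",(211.5,149.5)));print("handle tri",top,e)
print("rack circ",P("w5",(236.8,168.4),.014),P("w4",(331*.64,228*.64),.014),"handle top",P("w5",(235.2,178.4),.05))
print(np.round(state()["joint_positions"],3))
E
```

```text
pa [0.5978 0.1402 0.1473] [0.0007 0.0007]
pb [ 0.5826 -0.0553  0.1481] [0. 0.]
ball [ 0.4483 -0.0676  0.0818] [0.0001 0.0001]
tab- [0.5097 0.049  0.1048] [0.0002 0.0002]
from w3 at z [0.59860067 0.13955723 0.15      ] [ 0.58281262 -0.05481377  0.15      ] sep 0.1950111482367174 c [0.59070664 0.04237173 0.15      ]
latch top px w3 -> [0.71251978 0.03914633 0.112     ]
tabs [0.6716545  0.03578906 0.106     ] [0.50989346 0.04900514 0.106     ] [0.59077398 0.0423971  0.106     ]
ball r 0.17991663849358455 yaw deg -0.45793501167706246
post dir deg from +y -4.643734051517939
handle tri [0.47215294 0.34742092 0.04556063] [0.0018810814211534718, 0.0018810814211534916]
rack circ [0.47328306 0.34872284 0.014     ] [0.47311389 0.34900587 0.014     ] handle top [0.47202424 0.34868578 0.05      ]
[-0.327  0.496 -0.518  1.667  0.276  1.048 -2.501]
```

```bash
python3 -m handwheel '[[-0.0015,-0.0133,0.012,0,0,0],[0,0,0.018,0,0,-6.86],[0,0,0.018,0,0,-6.86],[0,0,0.018,0,0,-6.86],[0,0,0.018,0,0,-6.86],[0,0,0.018,0,0,-6.86],[0,0,0.018,0,0,-6.86],[0,0,0.018,0,0,-6.86],[0,0,0.018,0,0,-6.86],[0,0,0.018,0,0,-6.86],[0,0,0,0,0,0],[0,0,0,0,0,0],[0,0,0,0,0,0]]'
python3 - <<'E'
from h import *
s=state();print(R.from_matrix(toolT(s)[:3,:3]).as_euler("xyz",degrees=True),s["joint_positions"])
E
```

```text
t: 7.52
tool_pos: [0.4731, 0.3504, 0.0973]
orientation: [-0.0, 0.859, 0.512, 0.001]
force: [-0.2, 0.2, 0.1]
grip_width: 0.0853
grasp_force: 0.0
[ 1.79925460e+02 -1.53465967e-01  6.15474595e+01] [-0.2658439   0.76536583 -0.68467613  1.82934963  0.666599    0.78858976
 -1.79942214]
```

```bash
python3 -m handwheel '[[0,0,0.003,0,0,0],[0,0,0,0,0,0],[0,0,0,0,0,0],[0,0,0,0,0,0],[0,0,0,0,0,0],[0,0,0,0,0,0],[0,0,0,0,0,0]]' 0
python3 -m handwheel '[[0,0,-0.03,0,0,0],[0,0,-0.04,0,0,0],[0,0,-0.04,0,0,0],[0,0,-0.04,0,0,0],[0,0,-0.03,0,0,0],[0,0,0,0,0,0]]'
```

```text
t: 8.1
tool_pos: [0.472, 0.3499, 0.0927]
orientation: [-0.0, 0.858, 0.514, 0.0]
force: [-0.5, 0.6, 2.8]
grip_width: 0.0092
grasp_force: 58.3
t: 8.6
tool_pos: [0.4729, 0.3519, 0.2787]
orientation: [-0.001, 0.858, 0.514, 0.005]
force: [0.7, 1.7, -2.3]
grip_width: 0.009
grasp_force: 58.6
```

```bash
python3 -m handwheel '[[-0.0241,0.0278,0,0,0,0],[-0.0241,0.0278,0,0,0,0],[-0.0241,0.0278,0,0,0,0],[-0.0241,0.0278,0,0,0,0],[-0.0241,0.0278,0,0,0,0],[-0.0241,0.0278,0,0,0,0],[-0.0241,0.0278,0,0,0,0],[-0.0241,0.0278,0,0,0,0],[-0.0241,0.0278,0,0,0,0],[0,0,0,0,0,0],[0,0,0,0,0,0]]'
python3 look.py w6 rack
```

```text
t: 9.52
tool_pos: [0.5904, 0.0369, 0.2708]
orientation: [-0.0, 0.859, 0.511, -0.001]
force: [0.0, 0.8, -1.6]
grip_width: 0.0094
grasp_force: 58.6
9.52 [0.5904 0.0369 0.2708] [-0.     0.859  0.511 -0.001]
rack 0.78 [253.0, 239.0, 193.0, 178.0] [ 0.559 -0.026]
```

```bash
python3 -c "
from h import *
import pickle
d=pickle.load(open('w6.pkl','rb'));print(at_z(d['cam'],d['det']['rack'][0]['bbox'][:2],.192))"
python3 -m handwheel '[[0.0049,-0.0026,0.016,0,0,0],[0,0,0.03,0,0,0],[0,0,0.03,0,0,0],[0,0,0.03,0,0,0],[0,0,0.02,0,0,0],[0,0,0.01,0,0,0],[0,0,0.008,0,0,0],[0,0,0,0,0,0],[0,0,0,0,0,0]]'
```

```text
[0.59261001 0.03777068 0.192     ]
t: 10.37
tool_pos: [0.5904, 0.0468, 0.1292]
orientation: [0.0, 0.858, 0.514, 0.001]
force: [0.7, -0.2, -1.2]
grip_width: 0.0091
grasp_force: 58.6
```

```bash
python3 -m handwheel '[[-0.0035,0.0019,0.004,0,0,0],[0,0,0.003,0,0,0],[0,0,0,0,0,0],[0,0,0,0,0,0]]'
```

```text
t: 10.7
tool_pos: [0.5909, 0.0413, 0.1227]
orientation: [0.001, 0.858, 0.513, 0.001]
force: [-0.3, -2.1, 5.5]
grip_width: 0.0092
grasp_force: 59.6
```

```bash
python3 -m handwheel '[[0,0,0,0,0,0],[0,0,0,0,0,0],[0,0,0,0,0,0]]' 0.035
python3 -m handwheel '[[0,0,-0.03,0,0,0],[0,0,-0.04,0,0,0],[0,0,-0.04,0,0,0],[0,0,-0.04,0,0,-7],[0,0,-0.04,0,0,-7],[0,0,-0.04,0,0,-7],[0,0,-0.04,0,0,-7],[0,0,0,0,0,0]]' 0.085
python3 look.py w7 rack lid steamer
python3 -c "
import cv2
b=cv2.imread('pics/w7.png')
cv2.imwrite('pics/w7b.png',cv2.resize(b,(800,600)))"
```

```text
t: 10.95
tool_pos: [0.5902, 0.042, 0.1215]
orientation: [-0.0, 0.858, 0.514, 0.0]
force: [-0.3, 0.4, -1.0]
grip_width: 0.0348
grasp_force: 0.0
t: 11.62
tool_pos: [0.5914, 0.0437, 0.3991]
orientation: [0.003, 0.705, 0.709, 0.005]
force: [0.7, 0.2, -0.2]
grip_width: 0.0852
grasp_force: 0.0
11.62 [0.5914 0.0437 0.3991] [0.003 0.705 0.709 0.005]
rack 0.81 [249.0, 154.0, 73.0, 70.0] [0.593 0.037]
lid 0.79 [185.0, 340.0, 72.0, 38.0] [ 0.496 -0.249]
steamer 0.65 [249.0, 159.0, 254.0, 218.0] [0.592 0.031]
```

View pics/w7b.png

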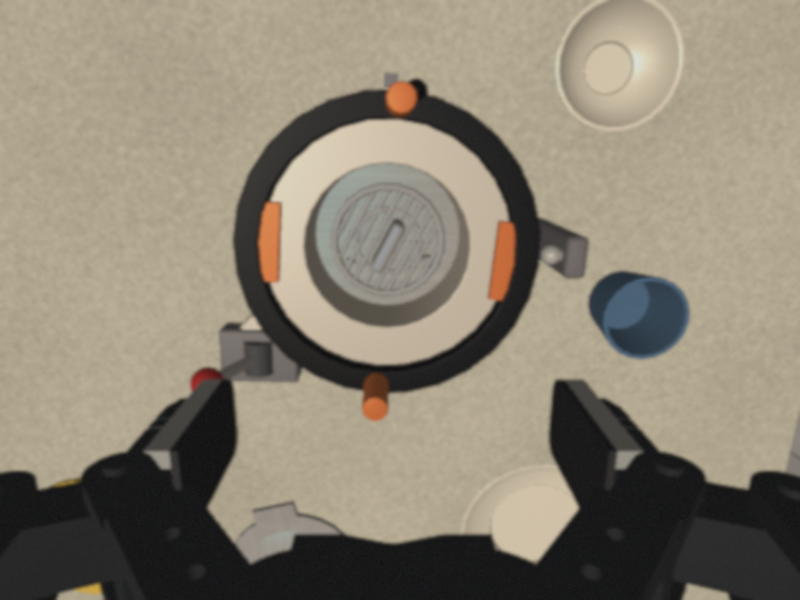

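The w7 view shows the rack upright in the bowl: floor circle at (390,238), handle (400,222) to (376,268). Now for the lid.

```bash
python3 -m handwheel '[[-0.035,-0.01,0,0,0,0],[-0.035,-0.01,0.005,0,0,0],[-0.035,-0.01,0.01,0,0,0],[-0.035,-0.01,0.01,0,0,0],[-0.035,-0.01,0.01,0,0,0],[-0.035,-0.01,0.01,0,0,0],[-0.035,-0.01,0.01,0,0,0],[-0.035,-0.01,0.01,0,0,0],[-0.035,-0.01,0.01,0,0,0],[-0.035,-0.01,0.01,0,0,0],[0,0,0,0,0,0],[0,0,0,0,0,0]]'
python3 look.py w8 lid
python3 -c "
import cv2
b=cv2.imread('pics/w8.png')
cv2.imwrite('pics/w8b.png',cv2.resize(b[60:300,100:420],(800,600),interpolation=cv2.INTER_CUBIC))"
```

```text
t: 12.82
tool_pos: [0.4869, -0.3105, 0.3035]
orientation: [-0.002, 0.71, 0.704, -0.001]
force: [0.5, 1.4, -0.1]
grip_width: 0.085
grasp_force: 0.0
12.82 [ 0.4869 -0.3105  0.3035] [-0.002  0.71   0.704 -0.001]
lid 0.98 [173.0, 318.0, 80.0, 84.0] [ 0.393 -0.494]
lid 0.88 [72.0, 129.0, 143.0, 131.0] [ 0.306 -0.273]
lid 0.62 [259.0, 161.0, 127.0, 148.0] [ 0.494 -0.308]
```

View pics/w8b.png

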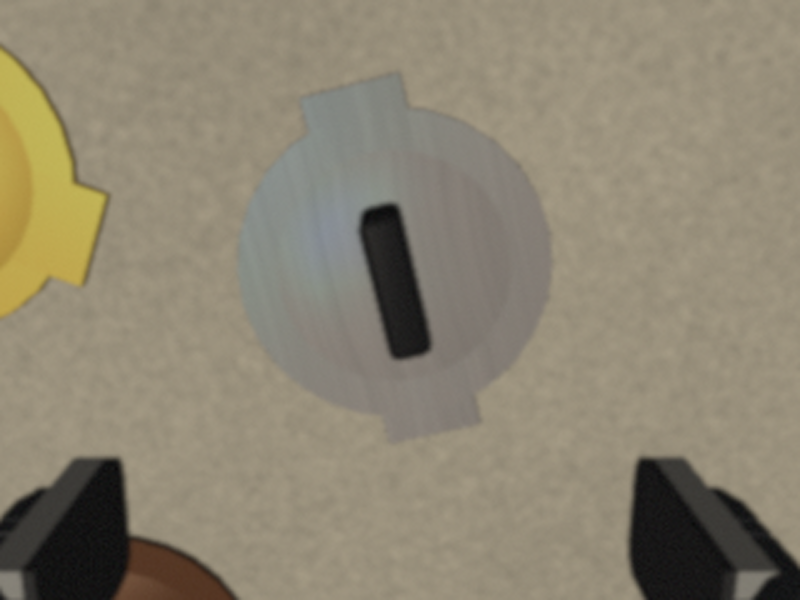

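The w8 crop shows the lid's lug corners at (301,97), (400,72), (387,441) and (481,423), the disc centre near (395,262), and the handle top's centre near (397,287).

```bash
python3 - <<'E'
from h import *
import pickle
c=pickle.load(open("w8.pkl","rb"))["cam"]; f=lambda p:(100+p[0]*.4,60+p[1]*.4)
L=[at_z(c,f(p),.006) for p in((301,97),(400,72),(387,441),(481,423))]
a=(L[0]+L[1])/2;b=(L[2]+L[3])/2;d=(a-b)[:2]
print("lug mids",a,b,"len",np.hypot(*d),"centre",(a+b)/2,"axis from +y deg",np.degrees(np.arctan2(d[1],d[0]))-90)
print("disc",at_z(c,f((395,262)),.006))
h1,h2=at_z(c,f((380,222)),.047),at_z(c,f((411,350)),.047);d=(h1-h2)[:2]
print("handle",(h1+h2)/2,np.hypot(*d),np.degrees(np.arctan2(d[1],d[0]))-90)
# two-view height of handle top via w1/w3 not sharp: use w2 lid handle dark blob
for k in("w1","w2"):
    D=pickle.load(open(k+".pkl","rb"))
    for r in D["det"]["lid"]:
        m=r["pixels"]; 
        if abs(at_z(D["cam"],r["bbox"][:2],.03)[0]-.495)<.03:
            x,y,w,hh=[int(v) for v in r["bbox"]];g=D["img"].max(2);blk=np.zeros_like(g);s=np.s_[max(0,y-hh//2):y+hh//2,x-w//2:x+w//2];blk[s]=g[s]<60
            n,_,st,ce=cv2.connectedComponentsWithStats(blk);i=1+np.argmax(st[1:,4]);print(k,st[i],ce[i],tri([ray(c,f((396,285))),ray(D["cam"],ce[i])]))
s=state();print(s["joint_positions"],R.from_matrix(toolT(s)[:3,:3]).as_euler("xyz",degrees=True))
E
```

```text
lug mids [ 0.47512464 -0.24113224  0.006     ] [ 0.51122878 -0.39732267  0.006     ] len 0.16030895199139522 centre [ 0.49317671 -0.31922745  0.006     ] axis from +y deg 13.015579306622925
disc [ 0.49345881 -0.31657697  0.006     ]
handle [ 0.49314426 -0.3185483   0.047     ] 0.053267970164485805 13.053527138628482
w1 [193  85  49  23 654] [217.26911315  95.8853211 ] (array([ 0.49316469, -0.31957072,  0.03846109]), [0.00018835629606233582, 0.00018835629606228185])
w1 [ 37  82  11  53 339] [ 43.32153392 105.34513274] (array([ 0.48903839, -0.26084117,  0.29587429]), [0.0002916281159335189, 0.0002916281159335587])
w2 [382 139  55  23 848] [408.83018868 149.70636792] (array([ 0.49294942, -0.32223419,  0.02471821]), [0.0007634868883776568, 0.000763486888377579])
[ 1.13712949  0.59113388 -1.04304367  1.62066639  0.531468    1.24448187
 -0.01157675] [-1.79929684e+02 -1.06740693e-01  8.98343368e+01]
```

```bash
python3 -m handwheel '[[-0.0085,0.0063,0.02,0,0,0],[0,0,0.03,0,0,-6.6],[0,0,0.03,0,0,-6.6],[0,0,0.03,0,0,0],[0,0,0.03,0,0,0],[0,0,0.03,0,0,0],[0,0,0.02,0,0,0],[0,0,0.015,0,0,0],[0,0,0,0,0,0],[0,0,0,0,0,0]]'
```

```text
t: 13.75
tool_pos: [0.4959, -0.3152, 0.1016]
orientation: [-0.0, 0.622, 0.783, 0.0]
force: [0.2, -0.1, 0.4]
grip_width: 0.0852
grasp_force: 0.0
```

```bash
python3 -m handwheel '[[-0.0033,-0.0035,0.006,0,0,0],[0,0,0.0055,0,0,0],[0,0,0,0,0,0]]'
python3 -m handwheel '[[0,0,0,0,0,0],[0,0,0,0,0,0],[0,0,0,0,0,0],[0,0,0,0,0,0],[0,0,0,0,0,0]]' 0
```

```text
t: 14.0
tool_pos: [0.4922, -0.3209, 0.0897]
orientation: [0.0, 0.623, 0.782, -0.0]
force: [-0.2, -0.5, -0.5]
grip_width: 0.0854
grasp_force: 0.0
t: 14.42
tool_pos: [0.4927, -0.3203, 0.0901]
orientation: [0.0, 0.622, 0.783, 0.0]
force: [-0.1, -0.5, 0.6]
grip_width: 0.0249
grasp_force: 0.0
```

```bash
python3 -m handwheel '[[0,0,-0.03,0,0,0],[0,0,-0.04,0,0,0],[0,0,-0.04,0,0,0],[0,0,-0.04,0,0,7],[0,0,-0.035,0,0,7],[0,0,0,0,0,0],[0,0,0,0,0,0]]'
```

```text
t: 15.0
tool_pos: [0.4931, -0.3202, 0.2766]
orientation: [0.002, 0.713, 0.701, -0.0]
force: [-0.0, 0.9, -4.9]
grip_width: 0.0164
grasp_force: 63.2
```

```bash
python3 -m handwheel '[[0.0362,0.0091,-0.01,0,0,0],[0.0362,0.0091,-0.01,0,0,0],[0.0362,0.0091,0,0,0,0],[0.0362,0.0091,0,0,0,0],[0.0362,0.0091,0,0,0,0],[0.0362,0.0091,0,0,0,0],[0.0362,0.0091,0,0,0,0],[0.0362,0.0091,0,0,0,0],[0.0362,0.0091,0,0,0,0],[0.0362,0.0091,0,0,0,0],[0,0,0,0,0,0],[0,0,0,0,0,0]]'
python3 look.py w9 lid
python3 -c "
from h import *
a=cv2.imread('pics/w9.png');b=cv2.cvtColor(snapshot('side'),cv2.COLOR_RGB2BGR)
cv2.imwrite('pics/side9.png',b)
b=b[100:260,150:330]
A=cv2.resize(a[0:260,100:420],(430,349));B=cv2.resize(b,(370,329))
o=np.zeros((360,800,3),np.uint8);o[:349,:430]=A;o[:329,430:]=B;cv2.imwrite('pics/w9b.png',o)"
```

```text
t: 16.0
tool_pos: [0.589, 0.0432, 0.2928]
orientation: [-0.001, 0.71, 0.704, -0.001]
force: [0.1, -0.9, -4.2]
grip_width: 0.0165
grasp_force: 63.1
16.0 [0.589  0.0432 0.2928] [-0.001  0.71   0.704 -0.001]
lid 0.86 [252.0, 206.0, 274.0, 276.0] [0.589 0.   ]
lid 0.73 [264.0, 163.0, 344.0, 268.0] [0.601 0.046]
```

View pics/w9b.png

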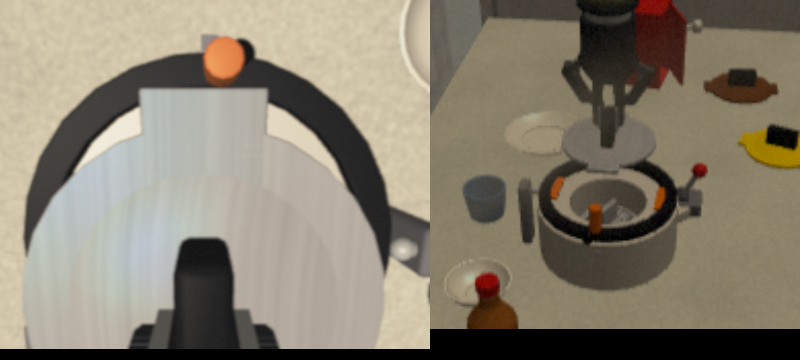

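The w9 view shows the held lid's lug level, with corners at (140,88) and (267,88), which puts it about 10 mm lower in the grip than planned. It is otherwise centred. I'll lower it and watch the force.

```bash
python3 -m handwheel '[[-0.0008,0.0015,0.02,0,0,0],[0,0,0.025,0,0,0],[0,0,0.02,0,0,0],[0,0,0.01,0,0,0],[0,0,0.005,0,0,0],[0,0,0,0,0,0],[0,0,0,0,0,0],[0,0,0,0,0,0]]'
```

```text
t: 16.82
tool_pos: [0.5919, 0.0394, 0.2161]
orientation: [0.0, 0.713, 0.701, 0.001]
force: [0.4, -1.2, -2.5]
grip_width: 0.0164
grasp_force: 62.9
```

```bash
python3 -m handwheel '[[0.002,-0.0005,0.006,0,0,0],[0,0,0.006,0,0,0],[0,0,0,0,0,0],[0,0,0,0,0,0]]'; python3 -m handwheel '[[0,0,0.004,0,0,0],[0,0,0,0,0,0]]'; python3 -m handwheel '[[0,0,0.003,0,0,0],[0,0,0,0,0,0]]'
```

```text
t: 17.15
tool_pos: [0.5906, 0.0413, 0.2025]
orientation: [-0.0, 0.713, 0.701, -0.0]
force: [0.2, -0.2, -3.7]
grip_width: 0.0166
grasp_force: 63.0
t: 17.32
tool_pos: [0.5907, 0.0412, 0.1983]
orientation: [-0.0, 0.713, 0.701, -0.0]
force: [-0.0, -0.1, -4.0]
grip_width: 0.0163
grasp_force: 63.1
t: 17.48
tool_pos: [0.5907, 0.0412, 0.1954]
orientation: [-0.0, 0.713, 0.701, -0.0]
force: [0.1, -1.0, -4.3]
grip_width: 0.0164
grasp_force: 63.1
```

```bash
python3 -m handwheel '[[0.001,0,0.003,0,0,0],[0,0,0,0,0,0]]'; python3 -m handwheel '[[0,0,0.002,0,0,0],[0,0,0,0,0,0]]'; python3 -m handwheel '[[0,0,0.002,0,0,0],[0,0,0,0,0,0]]'|sed -n '1p;2p;4p'
```

```text
t: 17.65
tool_pos: [0.5907, 0.0424, 0.1924]
orientation: [-0.0, 0.713, 0.701, -0.0]
force: [-0.2, 0.7, -3.4]
grip_width: 0.017
grasp_force: 63.1
t: 17.82
tool_pos: [0.5908, 0.0423, 0.1906]
orientation: [-0.0, 0.713, 0.701, -0.0]
force: [-0.4, 0.5, -3.6]
grip_width: 0.0166
grasp_force: 63.1
t: 17.98
tool_pos: [0.591, 0.0423, 0.1894]
force: [-1.5, -1.6, 1.6]
```

```bash
python3 -m handwheel '[[0,0,0.001,0,0,0],[0,0,0,0,0,0]]'|sed -n '2p;4p'; python3 -m handwheel '[[0,0,0,0,0,0],[0,0,0,0,0,0],[0,0,0,0,0,0],[0,0,0,0,0,0]]' 0.06; python3 -m handwheel '[[0,0,-0.03,0,0,0],[0,0,-0.04,0,0,0],[0,0,-0.04,0,0,0],[0,0,-0.04,0,0,0],[0,0,-0.04,0,0,0],[0,0,0,0,0,0],[0,0,0,0,0,0]]'
python3 look.py w10 lid
python3 -c "
import cv2
b=cv2.imread('pics/w10.png')
cv2.imwrite('pics/w10b.png',cv2.resize(b[0:300,50:450],(800,600)))"
```

```text
tool_pos: [0.591, 0.0423, 0.1893]
force: [-4.0, -2.4, 9.2]
t: 18.48
tool_pos: [0.591, 0.0424, 0.1879]
orientation: [-0.0, 0.713, 0.701, 0.0]
force: [0.5, -0.1, -0.1]
grip_width: 0.0599
grasp_force: 0.0
t: 19.07
tool_pos: [0.5914, 0.0431, 0.3804]
orientation: [0.001, 0.713, 0.701, 0.002]
force: [-0.8, -0.3, -1.5]
grip_width: 0.06
grasp_force: 0.0
19.07 [0.5914 0.0431 0.3804] [0.001 0.713 0.701 0.002]
lid 0.76 [72.0, 366.0, 78.0, 34.0] [ 0.32  -0.277]
lid 0.66 [251.0, 157.0, 131.0, 151.0] [0.593 0.035]
```

View pics/w10b.png

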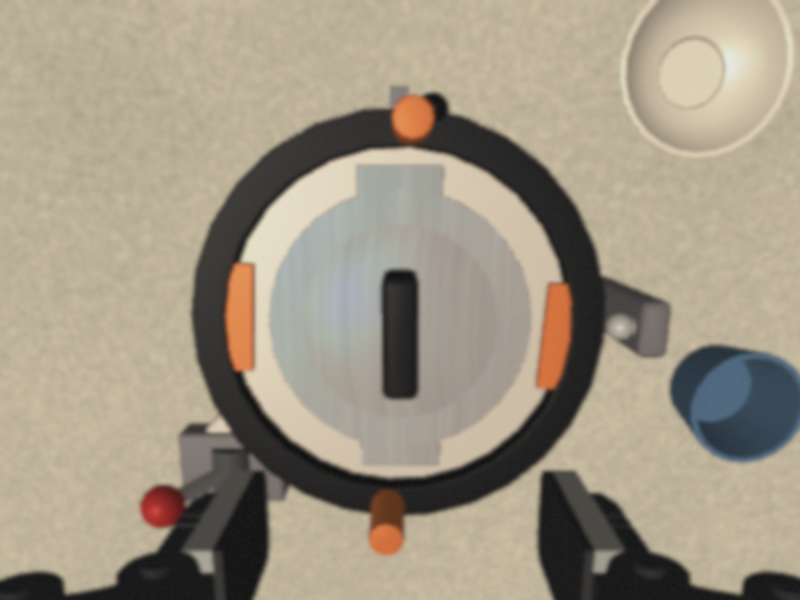

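The w10 view shows the lid seated flat and centred: its lugs at (400,180) and (402,452) sit in the gaps between the tabs at (240,318) and (556,336). Now I'll grip post_a tangentially and carry it round the arc.

```bash
python3 - <<'E'
from h import *
import pickle
c=pickle.load(open("w10.pkl","rb"))["cam"]
a=at_z(c,(256.5,59),.15);b=at_z(c,(50+386*.5,540*.5),.15);print(a,b,(a+b)/2)
t=[at_z(c,(50+x*.5,y*.5),.106) for x,y in((240,318),(556,336))];print(t,(t[0]+t[1])/2)
print("latch",at_z(c,(50+655*.5,328*.5),.112),"ball",at_z(c,(50+162*.5,507*.5),.079))
E
python3 -m handwheel '[[0.0324,0.0018,0,0,0,3.6],[0.0324,0,0,0,0,0],[0.0324,0,0,0,0,0],[0,0,0.04,0,0,0],[0,0,0.04,0,0,0],[0,0,0.03,0,0,0],[0,0,0.02,0,0,0],[0,0,0,0,0,0],[0,0,0,0,0,0]]'
```

```text
[0.59901306 0.13929409 0.15      ] [ 0.58309461 -0.05507216  0.15      ] [0.59105384 0.04211096 0.15      ]
[array([0.50985973, 0.04881326, 0.106     ]), array([0.67263125, 0.0363221 , 0.106     ])] [0.59124549 0.04256768 0.106     ]
latch [0.72139787 0.04081661 0.112     ] ball [ 0.44737193 -0.06954121  0.079     ]
t: 19.92
tool_pos: [0.5977, 0.1388, 0.2461]
orientation: [-0.001, 0.735, 0.678, -0.002]
force: [-0.6, 0.8, -0.3]
grip_width: 0.0598
grasp_force: 0.0
```

```bash
python3 -m handwheel '[[0.001,0.001,0.025,0,0,0],[0,0,0.02,0,0,0],[0,0,0.009,0,0,0],[0,0,0,0,0,0],[0,0,0,0,0,0]]'; python3 -m handwheel '[[0,0,0,0,0,0],[0,0,0,0,0,0],[0,0,0,0,0,0],[0,0,0,0,0,0],[0,0,0,0,0,0],[0,0,0,0,0,0]]' 0
```

```text
t: 20.33
tool_pos: [0.5998, 0.1405, 0.195]
orientation: [0.0, 0.735, 0.678, 0.0]
force: [0.5, -0.7, 0.6]
grip_width: 0.0599
grasp_force: 0.0
t: 20.83
tool_pos: [0.5998, 0.1404, 0.195]
orientation: [0.0, 0.735, 0.678, 0.001]
force: [-1.8, -1.3, 7.5]
grip_width: 0.0162
grasp_force: 58.4
```

```bash
python3 -m handwheel '[[-0.00038,0.00858,0,0,0,5],[-0.00038,0.00858,0,0,0,5],[-0.00038,0.00858,0,0,0,5],[-0.00038,0.00858,0,0,0,5],[-0.00038,0.00858,0,0,0,5],[-0.00038,0.00858,0,0,0,5],[-0.00038,0.00858,0,0,0,5],[-0.00038,0.00858,0,0,0,5],[0,0,0,0,0,0],[0,0,0,0,0,0]]'; python3 - <<'E'
from h import *
s=state();d=s["tool_pos"][:2]-np.array([.591,.0423]);print(np.hypot(*d),np.degrees(np.arctan2(d[0],d[1])),R.from_matrix(toolT(s)[:3,:3]).as_euler("xyz",degrees=True)[2],s["joint_positions"])
E
```

```text
t: 21.67
tool_pos: [0.6608, 0.1111, 0.195]
orientation: [0.001, 0.923, 0.385, -0.0]
force: [-3.8, -2.5, 7.4]
grip_width: 0.0166
grasp_force: 58.6
0.09799315231405627 45.438313610724485 45.29275035912862 [ 0.16853144  0.73924994 -0.68376505  1.50850594  0.50647137  1.07612402
 -1.41140433]
```

```bash
python3 -m handwheel '[[-0.00038,0.00858,0,0,0,5],[-0.00038,0.00858,0,0,0,5],[-0.00038,0.00858,0,0,0,5],[-0.00038,0.00858,0,0,0,5],[-0.00038,0.00858,0,0,0,5],[-0.00038,0.00858,0,0,0,5],[-0.00038,0.00858,0,0,0,5],[-0.00038,0.00858,0,0,0,5],[-0.00038,0.00858,0,0,0,5],[0,0,0,0,0,0],[0,0,0,0,0,0]]'; python3 - <<'E'
from h import *
s=state();d=s["tool_pos"][:2]-np.array([.591,.0423]);print(np.hypot(*d),np.degrees(np.arctan2(d[0],d[1])),R.from_matrix(toolT(s)[:3,:3]).as_euler("xyz",degrees=True)[2],s["joint_positions"])
E
```

```text
t: 22.58
tool_pos: [0.6885, 0.0414, 0.195]
orientation: [0.001, 1.0, 0.003, -0.001]
force: [-8.1, -4.7, 10.7]
grip_width: 0.0164
grasp_force: 59.4
0.0974956043329795 90.54155172675254 0.31585042130189167 [ 0.16087397  0.72722264 -0.47745213  1.44655863  0.35996704  1.05839393
 -1.9567382 ]
```

```bash
python3 -m handwheel '[[0,0.002,0,0,0,0.5],[0,0,0,0,0,0],[0,0,0,0,0,0]]'; python3 -m handwheel '[[0,0,0,0,0,0],[0,0,0,0,0,0],[0,0,0,0,0,0],[0,0,0,0,0,0]]' 0.06; python3 -m handwheel '[[0,0,-0.03,0,0,0],[0,0,-0.04,0,0,0],[0,0,-0.04,0,0,0],[-0.035,0,-0.04,0,0,0],[-0.04,0,-0.04,0,0,0],[-0.04,0,0,0,0,0],[0,0,0,0,0,0],[0,0,0,0,0,0]]'
python3 look.py w11 lid
python3 -c "
import cv2
b=cv2.imread('pics/w11.png')
cv2.imwrite('pics/w11b.png',cv2.resize(b[0:300,50:450],(800,600)))"
```

```text
t: 22.83
tool_pos: [0.6885, 0.041, 0.195]
orientation: [0.0, 1.0, -0.001, -0.001]
force: [-7.0, -0.7, 9.1]
grip_width: 0.0158
grasp_force: 59.3
t: 23.17
tool_pos: [0.6902, 0.0407, 0.1937]
orientation: [-0.0, 1.0, -0.001, 0.0]
force: [-0.6, -0.0, -0.5]
grip_width: 0.0598
grasp_force: 0.0
t: 23.83
tool_pos: [0.5911, 0.0408, 0.3654]
orientation: [0.001, 1.0, -0.0, 0.0]
force: [0.7, -0.7, 0.1]
grip_width: 0.0598
grasp_force: 0.0
23.83 [0.5911 0.0408 0.3654] [ 0.001  1.    -0.     0.   ]
lid 0.94 [250.0, 160.0, 152.0, 136.0] [0.583 0.042]
lid 0.74 [460.0, 343.0, 84.0, 80.0] [ 0.32  -0.257]
```

View pics/w11b.png

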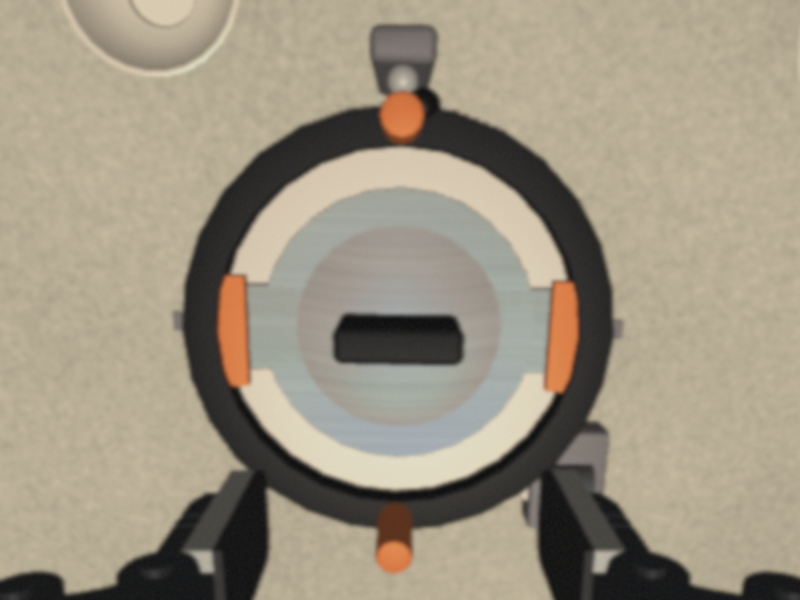

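The w11 view shows the orange tabs over both lugs at (235,330) and (562,336). The bump at (428,105) has passed to the clockwise side of the plunger at (403,80), so the ring is locked. Next is the lever: closed fingers, from behind the ball.

```bash
python3 - <<'E'
from h import *
import pickle
c=pickle.load(open("w11.pkl","rb"))["cam"];f=lambda x,y,z:at_z(c,(50+x*.5,y*.5),z)
a,b=f(402,115,.15),f(394,556,.15);d=(a-b)[:2];l=f(403,45,.112)
print(a,b,(a+b)/2,"posts deg",np.degrees(np.arctan2(d[1],d[0])),"latch",l)
E
python3 -m handwheel '[[-0.0293,0.0185,0,0,0,0],[-0.0293,0.0185,0,0,0,0],[-0.0293,0.0185,0,0,0,0],[-0.0293,0.0185,0,0,0,0],[-0.0293,0.0185,0,0,0,0],[-0.0293,0.0185,0,0,0,0],[0,0,0.04,0,0,0],[0,0,0.04,0,0,0],[0,0,0.03,0,0,0],[0,0,0,0,0,0],[0,0,0,0,0,0]]' 0
python3 look.py w12 power_tip
```

```text
[0.6880653  0.03998777 0.15      ] [0.49363041 0.0439891  0.15      ] [0.59084785 0.04198843 0.15      ] posts deg -1.1789389823943965 latch [0.72036492 0.03949148 0.112     ]
t: 24.85
tool_pos: [0.4179, -0.0699, 0.2541]
orientation: [-0.001, 1.0, -0.0, -0.001]
force: [-0.3, -0.0, 1.7]
grip_width: -0.0
grasp_force: 0.0
24.85 [ 0.4179 -0.0699  0.2541] [-0.001  1.    -0.    -0.001]
power_tip 0.63 [249.0, 139.0, 32.0, 55.0] [ 0.449 -0.068]
```

```bash
python3 -m handwheel '[[-0.005,0,0.03,0,0,0],[0,0,0.03,0,0,0],[0,0,0.03,0,0,0],[0,0,0.023,0,0,0],[0,0,0,0,0,0],[0,0,0,0,0,0]]'
```

```text
t: 25.45
tool_pos: [0.4132, -0.0698, 0.1425]
orientation: [0.0, 1.0, -0.0, 0.0]
force: [-0.4, -0.3, 0.2]
grip_width: 0.0001
grasp_force: 0.0
```

Now push along +x to about 0.485.

```bash
python3 -m handwheel '[[0.008,0,0.003,0,0,0],[0.008,0,0,0,0,0],[0.008,0,0,0,0,0],[0.008,0,0,0,0,0],[0.008,0,0,0,0,0],[0.008,0,0,0,0,0],[0.008,0,0,0,0,0],[0.006,0,0,0,0,0],[0.004,0,0,0,0,0],[0,0,0,0,0,0]]'; python3 -m handwheel '[[0.004,0,0,0,0,0],[0,0,0,0,0,0],[0,0,0,0,0,0]]'
```

```text
t: 26.28
tool_pos: [0.4791, -0.0699, 0.1385]
orientation: [-0.0, 1.0, -0.001, 0.0]
force: [0.7, -0.2, 0.5]
grip_width: 0.0
grasp_force: 0.0
t: 26.53
tool_pos: [0.4823, -0.07, 0.1387]
orientation: [-0.0, 1.0, -0.001, 0.0]
force: [0.4, -0.4, -0.6]
grip_width: 0.0001
grasp_force: 0.0
```

```bash
for i in 1 2; do python3 -m handwheel '[[0.003,0,0,0,0,0],[0,0,0,0,0,0]]'|sed -n '2p;4p'; done; python3 - <<'E'
from h import *
im=snapshot("side");hsv=cv2.cvtColor(im,cv2.COLOR_RGB2HSV);m=cv2.inRange(hsv,(174,150,60),(180,255,255))|cv2.inRange(hsv,(0,170,60),(3,255,255))
m[:, :255]=0;m[:,310:]=0;m[:170]=0;m[215:]=0
n,_,st,ce=cv2.connectedComponentsWithStats(m)
for i in range(1,n):
    if st[i,4]>8:
        for z in(.079,.087):print(st[i],ce[i],at_z(cam("side"),ce[i],z))
E
```

```text
tool_pos: [0.4831, -0.0699, 0.1384]
force: [-6.2, 0.2, 3.8]
tool_pos: [0.4836, -0.0699, 0.138]
force: [-12.6, 1.7, 6.9]
[262 179   6   5  16] [264.0625 180.6875] [ 0.50495511 -0.07795468  0.079     ]
[262 179   6   5  16] [264.0625 180.6875] [ 0.50478962 -0.06603522  0.087     ]
```

```bash
python3 -m handwheel '[[-0.015,0,0,0,0,0],[-0.03,0,0,0,0,0],[-0.015,0,-0.02,0,0,0],[0,0,-0.04,0,0,0],[0,0,-0.04,0,0,0],[0,0,-0.04,0,0,0],[0.02,0,-0.04,0,0,0],[0.03,-0.01,-0.04,0,0,0],[0.03,-0.01,-0.03,0,0,0],[0.03,-0.01,0,0,0,0],[0,0,0,0,0,0],[0,0,0,0,0,0]]'
python3 look.py w13 power_tip
python3 - <<'E'
from h import *
import pickle
D=pickle.load(open("w13.pkl","rb"));rays=[]
def red(im):
    hsv=cv2.cvtColor(im,cv2.COLOR_RGB2HSV);m=cv2.inRange(hsv,(174,150,60),(180,255,255))|cv2.inRange(hsv,(0,170,60),(3,255,255));return cv2.connectedComponentsWithStats(m)
n,_,st,ce=red(D["img"])
for i in range(1,n):
    if st[i,4]>60:print("wrist",st[i],ce[i],at_z(D["cam"],ce[i],.079));w=ray(D["cam"],ce[i])
n,_,st,ce=red(snapshot("side"))
for i in range(1,n):
    if 8<st[i,4]<200:print("side",st[i],ce[i],tri([w,ray(cam("side"),ce[i])]))
cv2.imwrite("pics/fin.png",cv2.resize(cv2.cvtColor(D["img"],cv2.COLOR_RGB2BGR),(800,600)))
E
```

```text
t: 27.92
tool_pos: [0.5309, -0.0415, 0.3772]
orientation: [-0.0, 1.0, 0.0, 0.0]
force: [-0.3, -0.3, 0.0]
grip_width: -0.0001
grasp_force: 0.0
27.92 [ 0.5309 -0.0415  0.3772] [-0.  1.  0.  0.]
power_tip 0.83 [277.0, 185.0, 17.0, 24.0] [ 0.489 -0.075]
wrist [266 172  20  20 316] [275.34493671 181.57278481] [ 0.50611434 -0.0688562   0.079     ]
side [238  96  16  11 128] [246.6875    101.5234375] (array([ 0.57365355, -0.04893975,  0.37339705]), [0.006998583252104022, 0.006998583252104181])
side [266  99   3   5   9] [266.77777778 101.11111111] (array([ 0.54245671, -0.05286067,  0.36752574]), [0.03593472278722914, 0.03593472278722912])
side [240 111  14   8  34] [246.41176471 113.58823529] (array([ 0.56932122, -0.05068511,  0.33623283]), [0.0019911844802968357, 0.001991184480296821])
side [262 133   4   7  13] [263.07692308 135.15384615] (array([ 0.53244469, -0.05910146,  0.25743754]), [0.01854755573215839, 0.018547555732158418])
side [262 179   5   5  15] [264.13333333 180.66666667] (array([ 0.50602768, -0.06874932,  0.08471014]), [0.0015133032995305455, 0.001513303299530527])
side [172 233  11  11  89] [177.71910112 237.68539326] (array([ 0.63718565,  0.01490726, -0.0038362 ]), [0.1711264015603841, 0.1711264015603838])
```

View pics/fin.png

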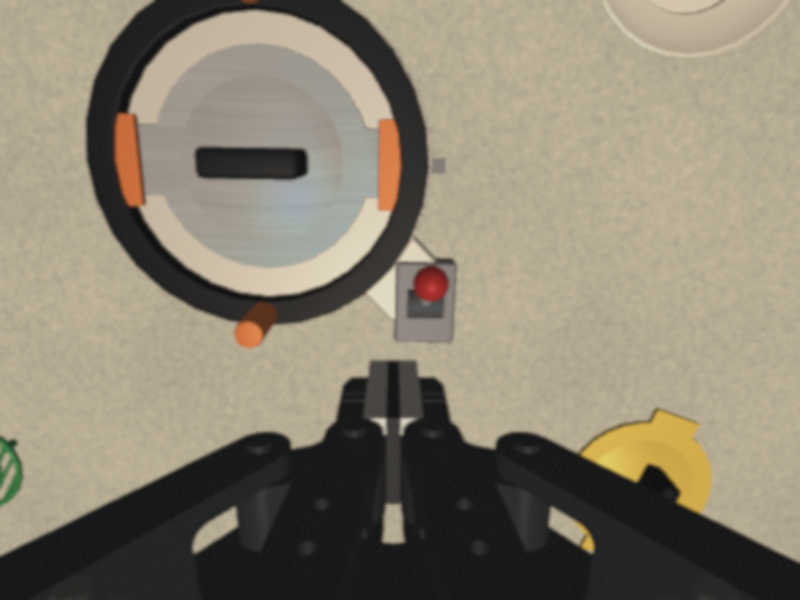

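The final view shows the lid under both tabs at (130,160) and (389,165), and the lever ball over at (431,284). I'll check the lever angle against its block.

```bash
python3 - <<'E'
from h import *
import pickle
c=pickle.load(open("w13.pkl","rb"))["cam"];f=lambda x,y,z:at_z(c,(x*.64,y*.64),z)
L=[f(x,y,.025) for x,y in((397,263),(455,263),(396,341),(453,341))];m=np.mean(L,0);print(np.round(L,4),m)
c3=pickle.load(open("w3.pkl","rb"))["cam"]
for n,cc,p in(("on",c,(275.3,181.6)),("off",c3,(328.9,232.3))):
    o,d=ray(cc,p)  # intersect with sphere-circle: ball at axis+65mm
    from scipy.optimize import brentq
    g=lambda a:(lambda z:at_z(cc,p,z)[0]-(m[0]+.065*np.sin(a)))(.022+.065*np.cos(a))
    print(n,brentq(g,-1,1))
    for ax in(.4766,.4785):
        m2=ax;g=lambda a:at_z(cc,p,.022+.065*np.cos(a))[0]-(m2+.065*np.sin(a));print(ax,brentq(g,-1,1))
E
```

```text
[[ 0.5098 -0.0454  0.025 ]
 [ 0.5098 -0.0926  0.025 ]
 [ 0.4424 -0.0447  0.025 ]
 [ 0.4424 -0.093   0.025 ]] [ 0.4760834 -0.06892    0.025    ]
on 0.4822978586963218
0.4766 0.4743859353732418
0.4785 0.4454058262522764
off -0.4539083131714623
0.4766 -0.46509405237613755
0.4785 -0.5075654537784527
```

```bash
python3 -c "
from cell import *
print(hand_in())"
```

```text
the job is handed in; nothing more can be done
None
```

I've handed the job in at about 28 s of the 72 s allowed: the rack is in the bowl, the lid is seated, the ring is locked over both lugs, and the lever was thrown last, until it hit its stop (by camera within a few hundredths of a radian of fully on).

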